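# Open the slide-lid tool box and set out the sanding block

### The arm

A 7-joint arm with a two-finger parallel gripper is mounted at the origin on the work surface. World frame = base frame: x ahead of the robot, y to its left, z up, the work surface at z = 0. Lengths are in m, angles in rad, forces in N, time in s.
With the tool pointing down it reaches from about 0.4 to 0.85 m from the base axis. Payload 4.5 kg.
Tool frame: the origin (TCP) lies at the centre of the arm's flange, where the gripper is bolted on; the fingertips stand 166 mm ahead of it and the grasp point (between the pads) lies 147 mm ahead of it (r.grip_depth is the distance from the TCP to the grasp point, in m); z points along the fingers, y is the line along which they close (so a half turn about z gives the same grasp; the last joint's range is limited). The gripper opens to 88 mm and grips with 3 to 60 N. Pads are 18 mm wide; open, the fingers measure 123 mm over their backs; the gripper's body (75 mm by 187 mm) begins 45 mm behind the grasp point.
Start: joints at [-1.218, 0.689, -0.195, 1.565, 0.157, 0.902, -0.215], TCP at [0.196, 0.594, 0.405] pointing down, gripper open.
Joint ranges: [-3.01, 3.01], [-0.46, 2.08], [-1.47, 1.51], [0.13, 2.56], [-1, 4.14], [0.04, 2.09], [-2.66, 2.66]. Speed limits (rad/s): [2.57, 2.57, 3.14, 3.14, 3.14, 3.14, 3.14].

### API

Orientations are given as a unit quaternion [x, y, z, w].
In Python, from plant import status, cams, r, finder gives the robot as it stands.
- The arm moves only by the tool play_rows, never from a script. Its argument "rows" is a list of rows, each a list of 7 numbers: the opening in per cent of the stroke, from 0 (shut) to 100 (fully open), then the shift along the tool's x, y, z in m, then the turn, a rotation vector about the tool's x, y, z in degrees. A call has 1 to 8 rows; each row shifts and turns the commanded pose from where the row before left it, along the tool's axes as they then stand; what a row does not reach is not made up. A row lasts 1/8 s, in which the tool goes at most 62.5 mm and 10.7 degrees, less where a joint would pass 70% of its speed; a pose out of reach is approached as far as the arm can. A call with a gripper value outside its range is refused whole. The fingers move at their own pace and stop on an object; "grip_force" is the grip in N (left out, the last holds). Time passes only in rows, so rows that do not move let the fingers close. It gives the time, the measured TCP pose, the force, the opening and the grip force at its end, in the units of the state.
- status.get_state(): the state, without advancing time (a new reading comes with each control period).
- cams.snapshot(name): name is "scene" or "side" or "wrist"; returns the picture (384x512x3 uint8, red, green, blue); there is no depth.
- cams.camera_params(name): a dict with "vfov" (degrees; the focal length in pixels is half the picture's height over the tangent of half this angle, whatever the lens; pixels are square), "cx", "cy" (the principal point, pixels), "R" (3x3) and "t" (3): a world point X has camera coordinates R X + t; the wrist camera has in their place "tool_from_camera" (4x4, takes a point from camera to tool coordinates, whose origin is the TCP and whose axes are the flange's). Camera axes: x right, y down, z forward; pixel columns grow to the right and rows downward; lengths in m; the calibration is good to about 2 mm. A picture is of the moment at which its call begins: read the wrist's pose just before it. camera_params takes no time and is no camera call.
- r.finish_job(): hands the job in; it is judged then, once.
Trained networks look in the newest picture that a camera, given by its name, has taken for a name from the list of things; names that differ only in an ending like _2 or _b are one class to them, and where a whole thing is asked for, a point or a joint stands for the part that bears it (a point fixed in the world has none). Each returns a list of dicts, best first, with "score" (0 to 1); they miss things now and then, are a little off and sometimes report something else, mostly with a low value. They report only what shows in the picture. A call takes as long as a camera call.
- finder.spot_in(camera, label): "at" ([x, y, z] in m, in the coordinates of the camera as it stood for that picture, good to about 4 mm: the middle of the surface that is visible of it).
- finder.regions_of(camera, label): "mask" (384x512 bool, what is visible of it).
The state is a dict: "clock": time; "q": joint angles; "qd": joint speeds; "joint_torque": joint torques, N m; "tool_pos": TCP position; "eef_rot": TCP orientation; "contact_force": force on the tool from outside, world axes, zero at the start; "moment": the same for the moment, N m; "opening": opening from 0.0 (shut) to 1.0 (fully open); "finger_force": force on a finger pad.
Only numpy, scipy, OpenCV 4.12 (cv2) and the standard library are available. Lean on these libraries where they do the work, as an engineer would, in place of code of your own. Each camera call takes 0.05 s, during which the arm holds its last target. There are 200 camera calls.

### The job

Open the wooden tool box: its lid is caught behind a low lip, so raise the lid a little inside its grooves, draw it straight out over the lip, and lay it gently, flat and handle up, in the middle of the plank board. Then take the sanding block out of the box and set it down gently, grip up, in the shallow metal tray. Do not disturb the kettle, the bowl and the jar.

Things in the scene. Friction and masses are not known exactly. Their poses are not given: they have to be found in the camera images.
- box: Wooden box fixed to the bench, 170 (x) x 164 (y) x 79 mm high; origin at the centre of its underside. Its -x end is low, with the lip where the lid comes out; the +x end is a full-height wall. Inside 154 x 134 mm, floor 6 mm thick; 134 mm wide between the strips at the top, so open the gripper only part-way in there
- lip (a point): Middle of the top edge of the lip at the box's -x end, 59 mm above the bench, 81 mm from the box's middle. Axes as the box's. The lip stands 7 mm above the groove floor, so the lid leaves along -x (155 mm of travel clears the box) only when raised by more than 7 mm
- groove (a point): Middle of the box at the height of the groove floors, 52 mm above the bench. Axes as the box's. A groove runs along each long side, 22 mm high (52 to 74 mm above the bench), under a strip 5 mm thick that overhangs 7 mm; groove backs 148 mm apart. The 8 mm lid can rise level by at most 14 mm: about 10 mm is best
- lid_mid (a point): Middle of the lid plate (half-way up its thickness): loose wooden plate 150 (x) x 144 (y) x 8 mm, about 150 g, lying in the grooves at the start with 2 mm play all round, its underside 52 mm above the bench. Axes are the lid's: x along the box, handle near its -x edge, z up
- lid_grip (a point): Centre of the lid's dark handle bar: a wooden bar across the lid, 14 mm thick (x) x 60 mm long (y) x 42 mm high, standing on the lid, 50 mm from the lid's middle towards its -x edge. This point is 21 mm above the lid's upper face, 25 mm above lid_mid. Axes as the lid's
- block_mid (a point): Centre of the sanding block that lies in the box under the lid, half-way up its 44 mm height: cork base 110 (x) x 50 (y) x 12 mm with a wooden ridge grip 80 (x) x 20 (y) x 32 mm along its middle on top; about 150 g. It lies on the box floor roughly along the box. x along the block, z up
- board: Plank board, fixed on the bench, 190 (x) x 190 (y) x 12 mm thick. Origin at the centre of its underside, its upper face 12 mm higher
- tray: Shallow open metal tray, fixed on the bench, 170 (x) x 110 (y) x 20 mm high outside, walls and floor 4 mm thick. Origin at the centre of its underside
- kettle_mid (a point): Blue enamel kettle, loose bystander, body 96 mm across and 117 mm high, spout and handle reach 80 mm; this point is on its axis 55 mm up
- bowl_mid (a point): White bowl, loose bystander, 110 mm across, 50 mm high; this point is on its axis 25 mm up
- jar_mid (a point): Amber jar with white cap, loose bystander, 68 mm across, 100 mm high; this point is on its axis 50 mm up

How it is judged:
On the way, in this order (a step that is already met when the one before it is completed fails the run):
1. the lid has been drawn out over the lip, clear of the box (horizontal distance between lid_mid and box above 0.145 m), for 0.05 s.
2. the lid, still held, is lowered to within 20 mm of the board rather than dropped (horizontal distance between lid_mid and board below 0.06 m and z of lid_mid in the frame of board below 0.036 m and contact force between lid and the fingers above 0.5 N), for 0.05 s.
3. the lid lies flat, handle up, on the plank board and is let go (horizontal distance between lid_mid and board below 0.035 m and z of lid_mid in the frame of board below 0.02 m and angle between lid_mid's own z axis and vertical below 0.06 rad and contact force between lid and the fingers below 0.1 N), for 0.2 s.
4. the block, still held, is lowered to within 20 mm of the tray's floor rather than dropped (horizontal distance between block_mid and tray below 0.07 m and z of block_mid in the frame of tray below 0.046 m and contact force between block and the fingers above 0.5 N), for 0.05 s.
At the end, for the whole second after the job is handed in: The lid lies flat (within 3 degrees) and handle up on the plank board, its middle within 35 mm of the board's middle; the sanding block stands on the tray's floor inside its walls, grip up (within 4.5 degrees); both at rest (horizontal distance between lid_mid and board below 0.035 m and z of lid_mid in the frame of board below 0.02 m and angle between lid_mid's own z axis and vertical below 0.06 rad and x of block_mid in the frame of tray between -0.05 and 0.05 m and y of block_mid in the frame of tray between -0.04 and 0.04 m and z of block_mid in the frame of tray below 0.03 m and angle between block_mid's own z axis and vertical below 0.08 rad and linear speed of each of block, lid below 0.02 m/s); the robot touches nothing.
It fails at once if the kettle, bowl or jar is shifted by more than 30 mm (distance of any of kettle_mid, bowl_mid, jar_mid from where it was at the start of the episode above 0.03 m).
It also fails if it takes over 61 s, if anything falls off the work surface, if the arm or the gripper's body presses on something with over 40 N, if the wrist force passes 120 N, or if a joint passes its speed limit or range.

## Working session

There is one attempt and no reset: what is moved stays moved. The work goes in short steps, Python scripts to look and compute and a tool call to move; the robot and the scene stay as the last step left them, time stands still between calls to the robot, and variables do not carry over. Pictures are saved under pics/ and viewed, at most 10 in all, crops included, and the job is handed in when it is done.

Besides the shell and the picture viewer there is one more tool, called after ">>>" by a JSON object that holds its "method" and its "body", one argument or row to a line. play_rows: Moves the arm, as the interface text tells. Its arguments: {"type":"object","properties":{"rows":{"type":"array","items":{"type":"array","items":{"type":"number"}}},"grip_force":{"type":"number"}},"required":["rows"]}

```bash
mkdir -p pics; cat > h.py <<'E'
import numpy as np, cv2
from scipy.spatial.transform import Rotation as Ro
from plant import status, cams, r, finder
def look(n, save=None):
    s=status.get_state(); im=cams.snapshot(n)
    if save: cv2.imwrite('pics/'+save, im[:,:,::-1])
    return s,im
def c2w(n,s,p):
    P=cams.camera_params(n); p=np.array(p)
    if n=='wrist':
        T=np.array(P['tool_from_camera']); p=T[:3,:3]@p+T[:3,3]
        return Ro.from_quat(s['eef_rot']).apply(p)+s['tool_pos']
    return np.array(P['R']).T@(p-np.array(P['t']))
def f(n): P=cams.camera_params(n); return 192/np.tan(np.radians(P['vfov'])/2),P['cx'],P['cy']
def ray(n,s,uv):
    F,cx,cy=f(n); o=c2w(n,s,[0,0,0]); return o,c2w(n,s,[(uv[0]-cx)/F,(uv[1]-cy)/F,1])-o
def atz(n,s,uv,z):
    o,d=ray(n,s,uv); return o+d*(z-o[2])/d[2]
def maskpoly(n,s,m,z):
    "min-area rect of mask, projected to plane z"
    c=max(cv2.findContours(m.astype(np.uint8),0,2)[0],key=cv2.contourArea)[:,0]
    w=np.array([atz(n,s,p,z)[:2] for p in c],np.float32)
    return cv2.minAreaRect(w)
E
python3 - <<'E'
from h import *
np.set_printoptions(precision=3,suppress=True)
for n in ['scene','side','wrist']:
    s,im=look(n,n+'0.png')
    for l in ['box','lid_mid','lid_grip','board','tray','kettle_mid','bowl_mid','jar_mid']:
        d=finder.spot_in(n,l)
        print(n,l,[(round(x['score'],2),c2w(n,s,x['at'])) for x in d[:2]])
a=cv2.imread('pics/scene0.png');b=cv2.imread('pics/side0.png');c=cv2.imread('pics/wrist0.png')
print(s['eef_rot'],s['tool_pos'],s['clock'])
E
```

```text
scene box [(0.95, array([0.626, 0.275, 0.076]))]
scene lid_mid [(0.67, array([0.56 , 0.26 , 0.059])), (0.55, array([0.624, 0.279, 0.078]))]
scene lid_grip []
scene board [(0.79, array([ 0.526, -0.04 ,  0.017]))]
scene tray [(0.85, array([ 0.526, -0.314,  0.006]))]
scene kettle_mid [(0.84, array([0.735, 0.241, 0.088]))]
scene bowl_mid [(0.81, array([0.759, 0.011, 0.029]))]
scene jar_mid [(0.76, array([ 0.743, -0.242,  0.077]))]
side box [(0.73, array([0.561, 0.185, 0.051]))]
side lid_mid [(0.63, array([0.556, 0.214, 0.055]))]
side lid_grip [(0.57, array([0.563, 0.213, 0.056]))]
side board [(0.63, array([ 0.515, -0.06 ,  0.014]))]
side tray [(0.62, array([ 0.523, -0.309,  0.007]))]
side kettle_mid [(0.71, array([0.717, 0.204, 0.057]))]
side bowl_mid [(0.7, array([0.561, 0.179, 0.051])), (0.56, array([0.767, 0.05 , 0.035]))]
side jar_mid [(0.75, array([ 0.731, -0.282,  0.073]))]
wrist box []
wrist lid_mid []
wrist lid_grip []
wrist board []
wrist tray []
wrist kettle_mid []
wrist bowl_mid []
wrist jar_mid []
[ 0.159  0.987  0.    -0.   ] [0.196 0.594 0.405] 0.9
```

View pics/scene0.png

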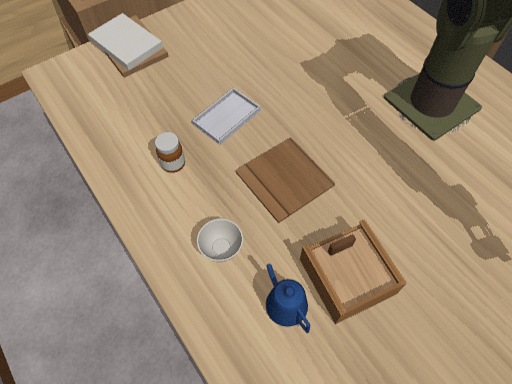

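View pics/side0.png

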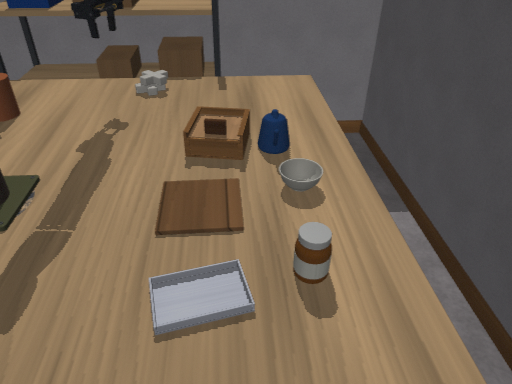

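The scene view shows the box at (350,270), its handle at (343,243) towards the board (285,178), and the tray at (227,115). The kettle (288,303) stands close beside the box.

```bash
python3 - <<'E'
from h import *
np.set_printoptions(precision=3,suppress=True)
for uv,z in [((302,250),.075),((366,224),.075),((342,318),.079),((403,279),.079),((343,240),.09)]:
    print(uv,atz('scene',None,uv,z))
s,im=look('scene'); 
for n in ['scene','side']:
    if n=='side': look(n)
    for l,z in [('board',.012),('tray',.02),('box',.079)]:
        m=finder.regions_of(n,l)
        if m: print(n,l,m[0]['score'],maskpoly(n,s,m[0]['mask'],z))
print(np.array(cams.camera_params('wrist')['tool_from_camera']),f('wrist'),Ro.from_quat(s['eef_rot']).as_matrix())
E
```

```text
(302, 250) [0.632 0.166 0.075]
(366, 224) [0.471 0.202 0.075]
(342, 318) [0.66  0.334 0.079]
(403, 279) [0.498 0.347 0.079]
(343, 240) [0.547 0.205 0.09 ]
scene board 0.6 ((0.5208425521850586, -0.04125891625881195), (0.19545885920524597, 0.19458015263080597), 0.6654854416847229)
scene tray 0.62 ((0.5320166349411011, -0.3070857524871826), (0.18448510766029358, 0.12704648077487946), 13.078119277954102)
scene box 0.6 ((0.5727565288543701, 0.262515664100647), (0.18252350389957428, 0.18789458274841309), 79.2376708984375)
side board 0.67 ((0.518703281879425, -0.04957221448421478), (0.18878117203712463, 0.20328272879123688), 0.5146071910858154)
side tray 0.6 ((0.5291842222213745, -0.31689712405204773), (0.1716785728931427, 0.12769350409507751), 12.283539772033691)
side box 0.72 ((0.5588386654853821, 0.19488908350467682), (0.2981032431125641, 0.18021811544895172), 79.6729736328125)
[[-0.    -0.965 -0.263  0.068]
 [ 1.    -0.    -0.001 -0.001]
 [ 0.    -0.263  0.965  0.019]
 [ 0.     0.     0.     1.   ]] (np.float64(273.8586400831314), 252.1988396342133, 193.43738441531457) [[-0.95   0.313 -0.   ]
 [ 0.313  0.95   0.   ]
 [ 0.     0.    -1.   ]]
```

>>> {"method": "play_rows", "body": {
  "rows": [
    [60,-0.04,-0.022,0,0,0,0],
    [60,-0.045,-0.025,0,0,0,0],
    [60,-0.045,-0.025,0,0,0,0],
    [60,-0.045,-0.025,0,0,0,0],
    [60,-0.045,-0.025,0,0,0,0],
    [60,-0.045,-0.025,0,0,0,0],
    [60,-0.045,-0.025,0,0,0,0],
    [60,-0.045,-0.025,0,0,0,0]
  ]
}}

```text
clock: 2.75
tool_pos: [0.4723, 0.2939, 0.4049]
eef_rot: [0.159, 0.987, 0.0, 0.0]
contact_force: [0.8, 0.1, -0.2]
opening: 0.601
finger_force: 0.0
```

>>> {"method": "play_rows", "body": {
  "rows": [
    [60,-0.045,-0.02,0,0,0,0],
    [60,-0.045,-0.015,0,0,0,0],
    [60,0,0,0,0,0,-8],
    [60,0,0,0,0,0,0],
    [60,0,0,0,0,0,0]
  ]
}}

```text
clock: 3.38
tool_pos: [0.5452, 0.2344, 0.4048]
eef_rot: [0.09, 0.996, 0.0, -0.0]
contact_force: [0.4, 0.5, 0.5]
opening: 0.597
finger_force: 0.0
```

```bash
cat > m.py <<'E'
from h import *
import sys
np.set_printoptions(precision=3,suppress=True)
s,im=look('wrist',sys.argv[1])
print(s['clock'],s['tool_pos'],Ro.from_quat(s['eef_rot']).as_matrix()[:,1],s['contact_force'])
for a in sys.argv[2:]:
    l,z=a.split(':')
    d=finder.spot_in('wrist',l); m=finder.regions_of('wrist',l)
    print(l,[(round(x['score'],2),c2w('wrist',s,x['at'])) for x in d[:2]],[(round(x['score'],2),maskpoly('wrist',s,x['mask'],float(z))) for x in m[:2]])
E
python3 m.py w1.png box:.079 lid_mid:.06 lid_grip:.102
```

```text
3.375 [0.545 0.234 0.405] [0.179 0.984 0.   ] [0.391 0.51  0.537]
box [(0.98, array([0.534, 0.263, 0.079]))] [(0.75, ((0.5611200332641602, 0.25940409302711487), (0.17003411054611206, 0.1638905256986618), 79.57489013671875)), (0.52, ((0.5599366426467896, 0.25769850611686707), (0.14110951125621796, 0.13072942197322845), 79.67840576171875))]
lid_mid [(0.86, array([0.554, 0.256, 0.06 ]))] [(0.55, ((0.5644005537033081, 0.2583867609500885), (0.15218114852905273, 0.139971062541008), 79.67383575439453))]
lid_grip [(0.78, array([0.55 , 0.256, 0.061]))] [(0.81, ((0.5538346767425537, 0.2568460702896118), (0.13068166375160217, 0.12092690914869308), 79.67841339111328))]
```

View pics/w1.png

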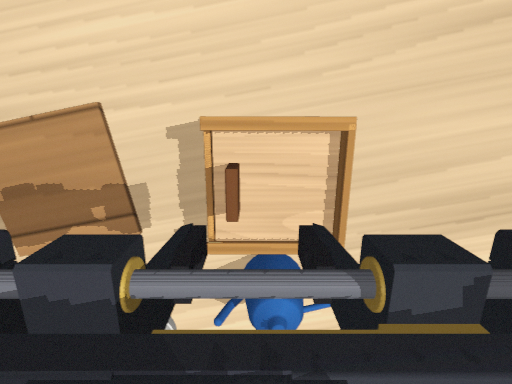

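The wrist view shows the box squared up at (205–355, 117–253) with the dark handle at (233,192); the kettle is just below it at (274,295).

```bash
python3 - <<'E'
from h import *
s=status.get_state(); im=cv2.imread('pics/w1.png')
m=np.zeros((384,512),np.uint8); g=im.max(2); m[155:228,218:250]=g[155:228,218:250]<115
c=max(cv2.findContours(m,0,2)[0],key=cv2.contourArea); print(cv2.boundingRect(c),cv2.contourArea(c))
R=Ro.from_euler('z',79.6,degrees=True).as_matrix(); ctr=np.array([.561,.2595,0])
P=cams.camera_params('wrist');T=np.array(P['tool_from_camera']);F,cx,cy=f('wrist')
def pix(w):
    p=Ro.from_quat(s['eef_rot']).inv().apply(w-np.array(s['tool_pos'])); p=T[:3,:3].T@(p-T[:3,3]); return p[:2]/p[2]*F+[cx,cy]
H=ctr+R@[-50,0,0]/np.array(1000)
print('handle',H)
for z in (.06,.102):
  for a,b in [(-7,-30),(-7,30),(7,30),(7,-30)]:
    print(z,a,b,pix(ctr+R@np.array([(-50+a)/1e3,b/1e3,z])))
big=cv2.resize(im[145:260,190:370],None,fx=4,fy=4,interpolation=0); cv2.imwrite('pics/w1c.png',big)
Rt=Ro.from_quat(s['eef_rot']).as_matrix(); print('tool delta',Rt.T@(H-np.array(s['tool_pos'])), np.degrees(np.arctan2(*Rt[:2,1][::-1])))
E
```

```text
(225, 163, 14, 53) 94.0
handle [0.55197404 0.21032143 0.        ]
0.06 -7 -30 [229.46790585 208.47822026]
0.06 -7 30 [228.48958954 160.70505043]
0.06 7 30 [240.21856097 160.73297557]
0.06 7 -30 [240.65706362 208.50411394]
0.102 -7 -30 [226.40985431 220.50159476]
0.102 -7 30 [225.12468901 166.63024234]
0.102 7 30 [238.51344332 166.66200831]
0.102 7 -30 [239.09975696 220.5307483 ]
tool delta [-0.01051322 -0.02220337  0.4048042 ] 79.74617494165163
```

>>> {"method": "play_rows", "body": {
  "rows": [
    [45,-0.0105,-0.022,0,0,0,0],
    [45,0,0,0.04,0,0,0],
    [45,0,0,0.05,0,0,0],
    [45,0,0,0.05,0,0,0],
    [45,0,0,0.024,0,0,0],
    [45,0,0,0.01,0,0,0],
    [45,0,0,0,0,0,0]
  ]
}}

```text
clock: 4.6
tool_pos: [0.5523, 0.2104, 0.2307]
eef_rot: [0.089, 0.996, 0.0, -0.0]
contact_force: [0.4, -0.1, 0.2]
opening: 0.448
finger_force: 0.0
```

>>> {"method": "play_rows", "body": {
  "rows": [
    [0,0,0,0,0,0,0],
    [0,0,0,0,0,0,0],
    [0,0,0,0,0,0,0],
    [0,0,0,0,0,0,0],
    [0,0,0,0,0,0,0],
    [0,0,0,0,0,0,0]
  ],
  "grip_force": 45
}}

```text
clock: 5.35
tool_pos: [0.5524, 0.2104, 0.2315]
eef_rot: [0.09, 0.996, 0.0, 0.001]
contact_force: [-1.4, 0.2, 6.9]
opening: 0.155
finger_force: 45.0
```

>>> {"method": "play_rows", "body": {
  "rows": [
    [0,0,0,-0.003,0,0,0],
    [0,0,0,-0.003,0,0,0],
    [0,0,0,-0.0035,0,0,0],
    [0,0,0,0,0,0,0],
    [0,0,0,0,0,0,0]
  ]
}}

```text
clock: 5.98
tool_pos: [0.5521, 0.2102, 0.2402]
eef_rot: [0.089, 0.996, -0.0, -0.0]
contact_force: [0.1, -0.3, -0.4]
opening: 0.154
finger_force: 45.0
```

```bash
python3 - <<'E'
from h import *
s,im=look('side','s1.png'); print(s['tool_pos'],s['contact_force'],s['moment'],s['opening'])
cv2.imwrite('pics/s1c.png',cv2.resize(im[60:180,150:330,::-1],None,fx=4,fy=4))
E
```

```text
[0.55208964 0.21023449 0.24016196] [ 0.13850241 -0.32196741 -0.41827469] [-0.0846584   0.02177833 -0.0085751 ] 0.15429418043342621
```

View pics/s1c.png

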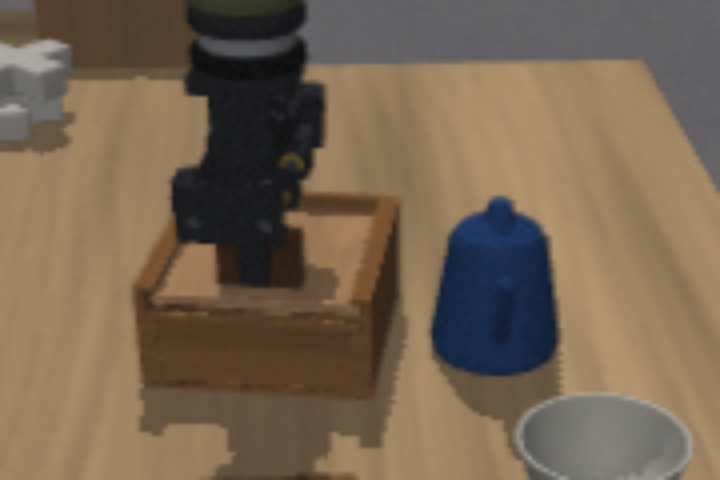

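The lid's front edge now shows above the lip. Next I draw it straight out.

>>> {"method": "play_rows", "body": {
  "rows": [
    [0,0,-0.01,0,0,0,0],
    [0,0,-0.02,0,0,0,0],
    [0,0,-0.025,0,0,0,0],
    [0,0,-0.025,0,0,0,0],
    [0,0,-0.025,0,0,0,0],
    [0,0,-0.025,0,0,0,0],
    [0,0,-0.025,0,0,0,0],
    [0,0,-0.02,0,0,0,0]
  ]
}}

```text
clock: 7.02
tool_pos: [0.5202, 0.0351, 0.2403]
eef_rot: [0.091, 0.996, -0.001, -0.0]
contact_force: [0.1, -0.3, -2.4]
opening: 0.152
finger_force: 45.0
```

>>> {"method": "play_rows", "body": {
  "rows": [
    [0,0,0,0,0,0,0],
    [0,0,0,0,0,0,0]
  ]
}}

```text
clock: 7.28
tool_pos: [0.5212, 0.0388, 0.2403]
eef_rot: [0.089, 0.996, 0.001, 0.0]
contact_force: [-0.1, -0.2, -2.1]
opening: 0.158
finger_force: 45.0
```

```bash
python3 - <<'E'
from h import *
s,im=look('side','s2.png'); print(s['tool_pos'],s['contact_force'],s['moment'],s['opening'])
cv2.imwrite('pics/s2c.png',cv2.resize(im[60:260,130:330,::-1],None,fx=3,fy=3))
R=Ro.from_quat(s['eef_rot']).as_matrix()
H=np.array([.520,-.045,0]); y=R[:,1]   # lid centre to board centre: handle = board - .05*y
d=R.T@(H-.05*y-s['tool_pos']); print('tool delta to place',d, R[:,1])
E
```

```text
[0.52119283 0.03880061 0.24030975] [-0.06715826 -0.22421565 -2.10904515] [-0.06289287  0.03252914  0.03560206] 0.1582200995335094
tool delta to place [-0.01357201 -0.13305384  0.24018868] [0.17753778 0.98411276 0.00155137]
```

View pics/s2c.png

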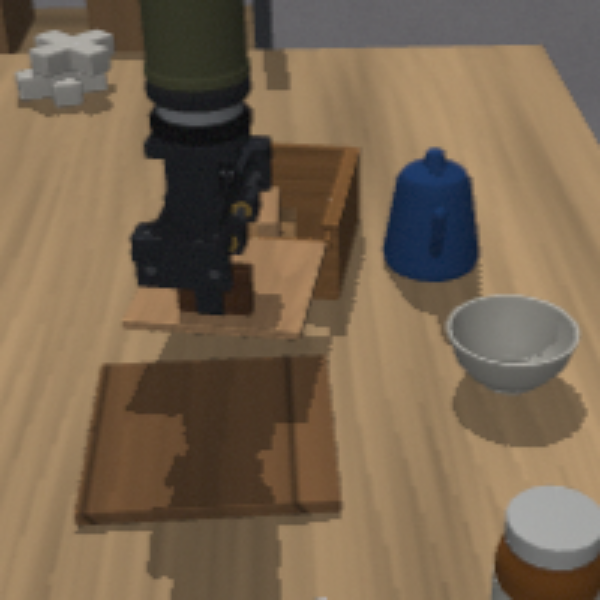

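>>> {"method": "play_rows", "body": {
  "rows": [
    [0,-0.002,-0.02,0,0,0,0],
    [0,-0.003,-0.03,0,0,0,0],
    [0,-0.003,-0.03,0,0,0,0],
    [0,-0.003,-0.03,0,0,0,0],
    [0,-0.0025,-0.023,0,0,0,0],
    [0,0,0,0.01,0,0,0],
    [0,0,0,0.015,0,0,0],
    [0,0,0,0.01,0,0,0]
  ]
}}

```text
clock: 8.32
tool_pos: [0.5106, -0.0933, 0.2038]
eef_rot: [0.088, 0.996, 0.001, -0.001]
contact_force: [0.8, -0.3, -0.7]
opening: 0.15
finger_force: 45.0
```

>>> {"method": "play_rows", "body": {
  "rows": [
    [0,0,0,0.005,0,0,0],
    [0,0,0,0.003,0,0,0],
    [0,0,0,0.002,0,0,0],
    [0,0,0,0.001,0,0,0],
    [0,0,0,0.001,0,0,0],
    [0,0,0,0.001,0,0,0]
  ]
}}

```text
clock: 9.07
tool_pos: [0.5106, -0.0953, 0.1923]
eef_rot: [0.09, 0.996, 0.0, 0.0]
contact_force: [-0.9, 0.5, -1.9]
opening: 0.155
finger_force: 45.0
```

>>> {"method": "play_rows", "body": {
  "rows": [
    [0,0,0,0.001,0,0,0],
    [0,0,0,0.001,0,0,0],
    [0,0,0,0.0,0,0,0]
  ]
}}

```text
clock: 9.45
tool_pos: [0.5105, -0.0952, 0.1915]
eef_rot: [0.089, 0.996, -0.0, 0.0]
contact_force: [-2.1, 0.1, 12.2]
opening: 0.152
finger_force: 45.0
```

```bash
python3 - <<'E'
from h import *
s,im=look('side','s3.png'); print(s['tool_pos'],s['contact_force'],s['moment'],s['opening'])
cv2.imwrite('pics/s3c.png',cv2.resize(im[100:260,130:290,::-1],None,fx=4,fy=4)[:600])
E
```

```text
[ 0.51049038 -0.09522005  0.19145089] [-2.10403769  0.07903018 12.24856474] [ 0.12223656  0.497148   -0.08115409] 0.15175567337591647
```

View pics/s3c.png

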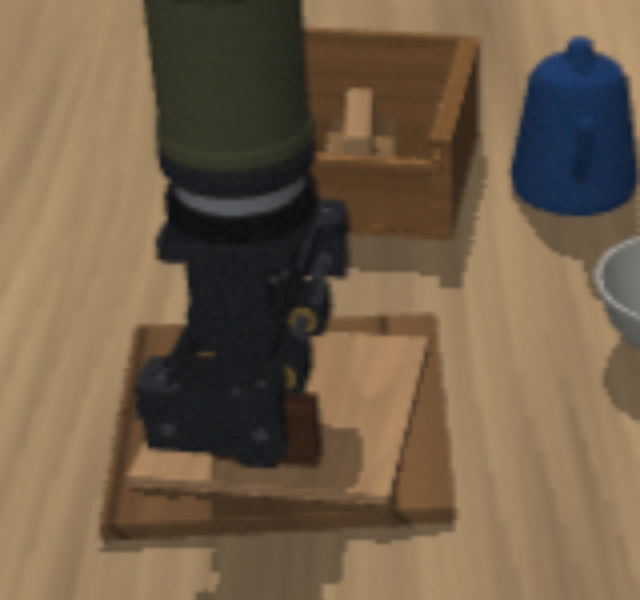

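The lid lies flat and well inside the board's edges. I release it and look at the block.

>>> {"method": "play_rows", "body": {
  "rows": [
    [40,0,0,0,0,0,0],
    [40,0,0,0,0,0,0],
    [40,0,0,0,0,0,0],
    [40,0,0,0,0,0,0],
    [40,0,0,-0.01,0,0,0],
    [40,0,0,-0.04,0,0,0],
    [40,0,0,-0.05,0,0,0],
    [40,0,0,-0.05,0,0,0]
  ]
}}

```text
clock: 10.5
tool_pos: [0.5102, -0.0953, 0.3422]
eef_rot: [0.089, 0.996, -0.0, -0.0]
contact_force: [1.7, -0.7, -0.8]
opening: 0.402
finger_force: 0.0
```

>>> {"method": "play_rows", "body": {
  "rows": [
    [40,0.005,0.04,-0.05,0,0,0],
    [40,0.005,0.05,-0.01,0,0,0],
    [40,0.005,0.05,0,0,0,0],
    [40,0.0,0.05,0,0,0,0],
    [40,0,0.05,0,0,0,0],
    [40,0,0.05,0,0,0,0],
    [40,0,0.04,0,0,0,0],
    [40,0,0,0,0,0,0]
  ]
}}

```text
clock: 11.5
tool_pos: [0.5536, 0.235, 0.3995]
eef_rot: [0.087, 0.996, 0.002, -0.0]
contact_force: [0.1, 0.2, -0.4]
opening: 0.401
finger_force: 0.0
```

```bash
python3 m.py w2.png box:.079 block_mid:.018; python3 -c "
from h import *
print(status.get_state()['q'])"
```

```text
11.5 [0.554 0.235 0.399] [0.172 0.985 0.003] [ 0.121  0.237 -0.367]
box [(0.75, array([0.552, 0.26 , 0.02 ]))] [(0.81, ((0.5607201457023621, 0.26003497838974), (0.17396843433380127, 0.164969801902771), 80.0658187866211))]
block_mid [(0.68, array([0.558, 0.26 , 0.022]))] [(0.57, ((0.5628347396850586, 0.26453104615211487), (0.11080004274845123, 0.05167974904179573), 88.17249298095703))]
[-0.2514978   0.679105   -0.38209979  1.64383907  0.31025416  0.88006069
  0.63307375]
```

View pics/w2.png

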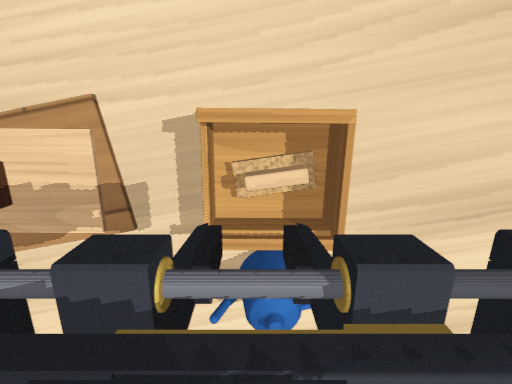

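The wrist view shows the block at (275,175), turned about 7° from the box axis, with the ridge top centred near (277,180).

```bash
python3 - <<'E'
from h import *
s=status.get_state(); im=cv2.imread('pics/w2.png')
g=im.min(2)[140:210,225:325]; m=((g>105)*255).astype(np.uint8)
c=max(cv2.findContours(m,0,2)[0],key=cv2.contourArea)
M=np.zeros((384,512),np.uint8); cv2.drawContours(M,[c+[225,140]],-1,1,-1)
print(cv2.boundingRect(M),maskpoly('wrist',s,M,.05))
E
```

```text
(237, 168, 72, 29) ((0.5672063231468201, 0.2503702640533447), (0.09009993821382523, 0.025652576237916946), 87.66192626953125)
```

```bash
python3 - <<'E'
from h import *
s=status.get_state(); im=cv2.imread('pics/w2.png')
g=im.min(2)[140:210,225:325]
for th in (120,135,150):
    m=((g>th)*255).astype(np.uint8); m=cv2.morphologyEx(m,cv2.MORPH_OPEN,np.ones((5,5)))
    c=max(cv2.findContours(m,0,2)[0],key=cv2.contourArea)
    M=np.zeros((384,512),np.uint8); cv2.drawContours(M,[c+[225,140]],-1,1,-1)
    print(cv2.boundingRect(M),maskpoly('wrist',s,M,.05))
P=np.array([atz('wrist',s,p,.05)[:2] for p in [(244,178),(308,169),(309,184),(247,191)]]); print(P,P.mean(0))
Rt=Ro.from_quat(s['eef_rot']).as_matrix(); print(Rt.T@(np.array([.562,.261,0])-s['tool_pos']))
E
```

```text
(245, 169, 64, 22) ((0.5641704797744751, 0.2564202845096588), (0.07782389223575592, 0.018605750054121017), 87.78656768798828)
(246, 170, 62, 20) ((0.5637367367744446, 0.2562822699546814), (0.07632984220981598, 0.01711583323776722), 87.38220977783203)
(247, 172, 49, 15) ((0.5623793601989746, 0.25007161498069763), (0.05990585684776306, 0.011254619807004929), 87.90557861328125)
[[0.55502394 0.2174694 ]
 [0.55808627 0.29626287]
 [0.57694226 0.2950772 ]
 [0.57192567 0.21803142]] [0.56549454 0.25671022]
[-0.00146761  0.03324054  0.39890014]
```

>>> {"method": "play_rows", "body": {
  "rows": [
    [45,-0.006,0.0255,0,0,0,0],
    [45,0,0,0,0,0,-9.5],
    [45,0,0,0,0,0,-9.5],
    [45,0,0,0,0,0,-9.5],
    [45,0,0,0,0,0,-9.5],
    [45,0,0,0,0,0,-9.5],
    [45,0,0,0,0,0,-9.5],
    [45,0,0,0,0,0,-9.5]
  ]
}}

```text
clock: 12.75
tool_pos: [0.5653, 0.2534, 0.3989]
eef_rot: [-0.473, 0.881, -0.001, -0.0]
contact_force: [0.1, 1.0, -0.6]
opening: 0.45
finger_force: 0.0
```

>>> {"method": "play_rows", "body": {
  "rows": [
    [50,0,0,0,0,0,-10],
    [50,0,0,0,0,0,-10],
    [50,0,0,0,0,0,-10],
    [50,0,0,0,0,0,-1],
    [50,0,0,0,0,0,0]
  ]
}}

```text
clock: 13.38
tool_pos: [0.5652, 0.2543, 0.3989]
eef_rot: [-0.689, 0.725, -0.0, -0.0]
contact_force: [0.5, -0.4, -0.6]
opening: 0.499
finger_force: 0.0
```

```bash
python3 m.py w3.png block_mid:.018; python3 - <<'E'
from h import *
s=status.get_state(); print(s['q'])
im=cv2.imread('pics/w3.png')
print(np.round([np.degrees(np.arctan2(*Ro.from_quat(s['eef_rot']).as_matrix()[:2,1][::-1]))],2))
E
```

```text
13.375 [0.565 0.254 0.399] [-0.999  0.052 -0.   ] [ 0.45  -0.448 -0.557]
block_mid [(0.81, array([0.562, 0.256, 0.022]))] [(0.8, ((0.5644912719726562, 0.26334911584854126), (0.11077883839607239, 0.0522630512714386), 88.1082992553711)), (0.7, ((0.560735821723938, 0.27399855852127075), (0.2062484472990036, 0.19896836578845978), 79.71376037597656))]
[-0.06150143  0.80205277 -0.83978441  1.56951489  0.65599031  1.07138378
  2.01759473]
[177.14]
```

View pics/w3.png

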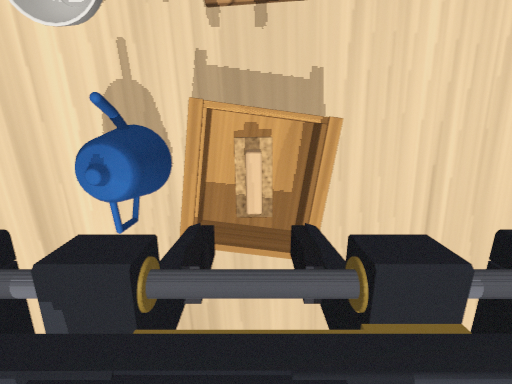

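>>> {"method": "play_rows", "body": {
  "rows": [
    [50,-0.006,0,0.03,0,0,-0.7],
    [50,0,0,0.05,0,0,0],
    [50,0,0,0.05,0,0,0],
    [50,0,0,0.04,0,0,0],
    [50,0,0,0.02,0,0,0],
    [50,0,0,0.01,0,0,0],
    [50,0,0,0.009,0,0,0],
    [50,0,0,0,0,0,0]
  ]
}}

```text
clock: 14.52
tool_pos: [0.5655, 0.2612, 0.1903]
eef_rot: [-0.694, 0.72, -0.0, 0.0]
contact_force: [0.2, -0.4, 0.5]
opening: 0.502
finger_force: 0.0
```

>>> {"method": "play_rows", "body": {
  "rows": [
    [0,0,0,0,0,0,0],
    [0,0,0,0,0,0,0],
    [0,0,0,0,0,0,0],
    [0,0,0,0,0,0,0],
    [0,0,0,0,0,0,0],
    [0,0,0,0,0,0,0]
  ],
  "grip_force": 40
}}

```text
clock: 15.28
tool_pos: [0.5652, 0.2612, 0.1904]
eef_rot: [-0.694, 0.72, 0.0, 0.0]
contact_force: [-1.0, -0.5, 5.8]
opening: 0.22
finger_force: 40.0
```

>>> {"method": "play_rows", "body": {
  "rows": [
    [0,0,0,-0.01,0,0,0],
    [0,0,0,-0.03,0,0,0],
    [0,0,0,-0.05,0,0,0],
    [0,0,0,-0.06,0,0,0],
    [0,0.03,0,0,0,0,0],
    [0,0.045,0,0,0,0,0],
    [0,0.05,0.001,0,0,0,0],
    [0,0.05,0.001,0,0,0,0]
  ]
}}

```text
clock: 16.27
tool_pos: [0.5568, 0.0846, 0.3401]
eef_rot: [-0.694, 0.72, -0.0, 0.0]
contact_force: [1.4, -0.9, -1.4]
opening: 0.222
finger_force: 40.0
```

>>> {"method": "play_rows", "body": {
  "rows": [
    [0,0.05,0.002,0,0,0,0],
    [0,0.05,0.002,0,0,0,0],
    [0,0.05,0.002,0,0,0,0],
    [0,0.05,0.002,0,0,0,0],
    [0,0.05,0.002,0,0,0,0],
    [0,0.04,0,0,0,0,0],
    [0,0.02,0,0,0,0,0],
    [0,0,0,0,0,0,0]
  ]
}}

```text
clock: 17.27
tool_pos: [0.5352, -0.2253, 0.3393]
eef_rot: [-0.693, 0.721, 0.0, -0.0]
contact_force: [0.0, 0.0, -2.1]
opening: 0.222
finger_force: 40.0
```

>>> {"method": "play_rows", "body": {
  "rows": [
    [0,0,0,0,0,0,9.4],
    [0,0,0,0,0,0,9.4],
    [0,0,0,0,0,0,9.4],
    [0,0,0,0,0,0,9.4],
    [0,0,0,0,0,0,9.4],
    [0,0,0,0,0,0,9.4],
    [0,0,0,0,0,0,9.4],
    [0,0,0,0,0,0,9.4]
  ]
}}

```text
clock: 18.27
tool_pos: [0.5361, -0.221, 0.3403]
eef_rot: [-0.11, 0.994, 0.001, 0.001]
contact_force: [0.8, -0.1, -1.3]
opening: 0.222
finger_force: 40.0
```

```bash
python3 m.py w4.png tray:.02; python3 - <<'E'
from h import *
s,im=look('side','s4.png'); m=finder.regions_of('side','tray')
if m: print(maskpoly('side',s,m[0]['mask'],.02))
look('scene'); m=finder.regions_of('scene','tray')
if m: print(maskpoly('scene',s,m[0]['mask'],.02))
print(s['finger_force'],s['opening'])
E
```

```text
18.275 [ 0.536 -0.221  0.34 ] [-0.218  0.976  0.001] [ 0.816 -0.088 -1.323]
tray [(0.86, array([ 0.51 , -0.314,  0.002]))] [(0.97, ((0.5257338285446167, -0.30939751863479614), (0.16979221999645233, 0.1124749705195427), 11.82006549835205))]
((0.5293353796005249, -0.31726616621017456), (0.16953104734420776, 0.12381408363580704), 12.188013076782227)
((0.5290266871452332, -0.30488595366477966), (0.17856021225452423, 0.122732013463974), 9.433830261230469)
40.00016653910279 0.21718206907240326
```

View pics/w4.png

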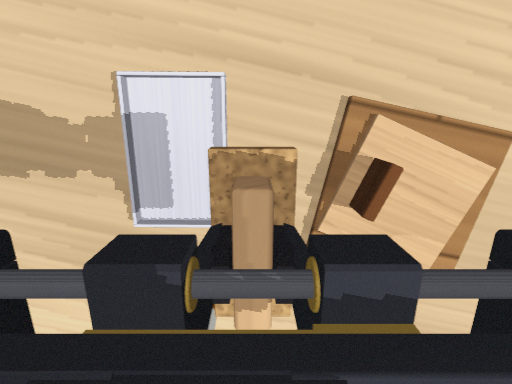

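The tray is clear at (175,150) with the block hanging level in the gripper; its measured size fits 170 × 110 mm.

>>> {"method": "play_rows", "body": {
  "rows": [
    [0,0.008,-0.024,0,0,0,0],
    [0,0.011,-0.032,0,0,0,0],
    [0,0.01,-0.029,0,0,0,0],
    [0,0,0,0.03,0,0,0],
    [0,0,0,0.04,0,0,0],
    [0,0,0,0.035,0,0,0],
    [0,0,0,0.02,0,0,0],
    [0,0,0,0.01,0,0,0]
  ]
}}

```text
clock: 19.62
tool_pos: [0.5263, -0.3124, 0.204]
eef_rot: [-0.111, 0.994, 0.0, -0.0]
contact_force: [0.5, -0.3, -0.2]
opening: 0.222
finger_force: 40.0
```

>>> {"method": "play_rows", "body": {
  "rows": [
    [0,0,0,0.006,0,0,0],
    [0,0,0,0.004,0,0,0],
    [0,0,0,0.003,0,0,0],
    [0,0,0,0.002,0,0,0],
    [0,0,0,0.001,0,0,0],
    [0,0,0,0.001,0,0,0],
    [0,0,0,0,0,0,0]
  ]
}}

```text
clock: 20.5
tool_pos: [0.5263, -0.3125, 0.1884]
eef_rot: [-0.111, 0.994, -0.0, 0.0]
contact_force: [-1.6, 1.8, 3.7]
opening: 0.222
finger_force: 40.0
```

>>> {"method": "play_rows", "body": {
  "rows": [
    [45,0,0,0,0,0,0],
    [45,0,0,0,0,0,0],
    [45,0,0,0,0,0,0],
    [45,0,0,0,0,0,0],
    [45,0,0,-0.01,0,0,0],
    [45,0,0,-0.04,0,0,0],
    [45,0,0,-0.05,0,0,0],
    [45,0,0.03,-0.06,0,0,0]
  ]
}}

```text
clock: 21.5
tool_pos: [0.5197, -0.287, 0.3453]
eef_rot: [-0.109, 0.994, -0.001, 0.0]
contact_force: [-0.3, -0.7, 1.1]
opening: 0.452
finger_force: 0.0
```

>>> {"method": "play_rows", "body": {
  "rows": [
    [45,0.04,0.04,0,0,0,0],
    [45,0,0.04,0,0,0,0],
    [45,0,0,0,0,0,0],
    [45,0,0,0,0,0,0]
  ]
}}

```text
clock: 22.0
tool_pos: [0.4639, -0.2166, 0.3442]
eef_rot: [-0.111, 0.994, -0.001, 0.0]
contact_force: [1.0, -0.1, 0.6]
opening: 0.449
finger_force: 0.0
```

```bash
python3 m.py w5.png tray:.02 board:.012 lid_mid:.02 block_mid:.016
```

```text
22.0 [ 0.464 -0.217  0.344] [-0.22   0.975 -0.001] [ 1.014 -0.114  0.607]
tray [(0.6, array([ 0.481, -0.326,  0.004]))] [(0.92, ((0.49648088216781616, -0.3147199749946594), (0.11526062339544296, 0.11299635469913483), 12.114747047424316))]
board [(0.95, array([ 0.442, -0.043,  0.014]))] [(0.64, ((0.4656885862350464, -0.044278569519519806), (0.08944390714168549, 0.19210773706436157), 0.6967904567718506))]
lid_mid [(0.64, array([ 0.474, -0.064,  0.021]))] [(0.8, ((0.49384358525276184, -0.0434793084859848), (0.15407215058803558, 0.09458842873573303), 79.87602233886719))]
block_mid [(0.74, array([ 0.51 , -0.31 ,  0.018]))] [(0.72, ((0.5267389416694641, -0.3113219141960144), (0.10831083357334137, 0.0524747297167778), 12.793524742126465))]
```

View pics/w5.png

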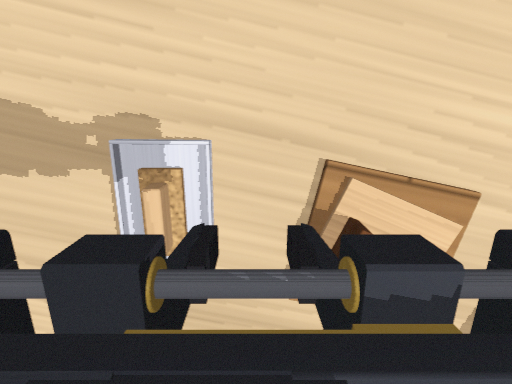

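The block stands upright in the middle of the tray (162,205), the lid lies flat on the board (400,215), and the arm is clear, so I hand the job in.

```bash
python3 -c "
from plant import r
print(r.finish_job())"
```

```text
the job is handed in; nothing more can be done
None
```

The job is handed in: the lid lies flat, handle up, on the plank board, the sanding block stands grip up in the tray, and the arm never went near the kettle, bowl or jar; no verdict was returned.

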